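# Sort the tagged fipple blocks and slide the tray across the gap

### The arm

A 6-joint arm with a two-finger parallel gripper is mounted at the origin on the work surface. World frame = base frame: x ahead of the robot, y to its left, z up, the work surface at z = 0. Lengths are in m, angles in rad, forces in N, time in s.
With the tool pointing down it reaches from about 0.35 to 1 m from the base axis. Payload 7.1 kg.
Tool frame: the origin (TCP) lies between the finger pads; the fingertips stand 22 mm ahead of it and the grasp point (between the pads) lies 3 mm ahead of it; z points along the fingers, y is the line along which they close (so a half turn about z gives the same grasp; the last joint's range is limited). The gripper opens to 85 mm and grips with 20 to 120 N. Pads are 22 mm wide; open, the fingers measure 114 mm over their backs; the gripper's body (76 mm by 85 mm) begins 54 mm behind the grasp point. The pads swing forward as they close: fully open they stand 13 mm farther back than shut.
Start: joints at [-0.019, 0.423, 1.63, -0, 1.089, -0.019], TCP at [0.625, 0, 0.253] pointing down, gripper open.
Joint ranges: [-3, 3], [-0.9, 2.11], [0.09, 2.58], [-1.31, 4.45], [0.11, 2.69], [-2.54, 2.54]. Speed limits (rad/s): [2.39, 2.39, 3.01, 3.14, 3.14, 3.14].

### API

Orientations are given as a rotation vector (axis times angle).
In Python, from rig import manip gives the robot as it stands. The module is installed in compiled form; this text tells all that it offers. Calls block until the motion is done:
- manip.move_to(position, orientation): joint-space move of the TCP to a pose.
- manip.servo_line(position, orientation=None, rate=0.15): straight line of the TCP; orientation=None keeps the orientation; rate is the mean speed in m/s.
- manip.set_joints(angles): joint-space move.
- manip.command_gripper(opening, f_grip=None): finger opening in m; f_grip is the grip in N (None keeps the last); returns when the fingers have stopped.
- manip.hold(seconds).
- manip.solve_ik(position, orientation): joint angles nearest the present ones, or None.
- manip.camera(name): name is "scene" or "side" or "wrist"; returns a dict with "image" (420x560x3 uint8, red, green, blue), "fx", "fy", "cx", "cy" (pixels), "cam_to_world" (4x4, takes a point from camera to world coordinates); the wrist camera has in their place "mount" (4x4, takes a point from camera to tool coordinates, whose origin is the TCP and whose axes are the flange's). Camera axes: x right, y down, z forward; pixel columns grow to the right and rows downward; lengths in m; the calibration is good to about 2 mm. A picture is of the moment at which its call begins: read the wrist's pose just before it. There is no depth.
A pose or a line that the arm cannot do raises manip.IKError and nothing moves.
- manip.sign_off(): hands the job in; it is judged then, once.
Readings, each from a call of its own:
- manip.get_time(): time.
- manip.get_joint_positions(): joint angles.
- manip.get_joint_vel(): joint speeds.
- manip.get_tau(): joint torques, N m.
- manip.get_position(): TCP position.
- manip.get_ee_rot(): TCP orientation.
- manip.get_contact_force(): force on the tool from outside, world axes, zero at the start.
- manip.get_torque(): the same for the moment, N m.
- manip.get_width(): finger opening in m.
- manip.get_grip_force(): force on a finger pad.
Only numpy, scipy, OpenCV 4.12 (cv2) and the standard library are available. Lean on these libraries where they do the work, as an engineer would, in place of code of your own. Each camera call takes 0.05 s, during which the arm holds its last target. There are 200 camera calls.

### The job

Clear the brass spirit level off the dark far stand and lay it on the cork pad, put every walnut fipple block with a green band into the cork-lined tray and every one with a red band into the red nest, side by side on the floor of each and not on top of one another. Once all are sorted, push the tray from the pale stand across the gap until it stands wholly and squarely on the dark stand with its load: slide it, never lift it and never let it tip or sag into the gap. Leave the whistle, jar, sanding block and hand tool where they are.

Things in the scene. Friction and masses are not known exactly. Their poses are not given: they have to be found in the camera images.
- tray: Shallow steel tray lined with cork, 120 wide (its x) x 190 long (its y) x 29 high, 0.7 kg. Origin: under its centre, at the bottom of its two round-ended runners (8 mm high, along y, at x +-45, ends at y +-90). Inner floor 12 above the origin, inside 112 x 182, walls 4 thick, rising 17 above the inner floor. Loose; it starts on the near stand and slides freely on it.
- near_stand: Fixed pale wooden stand, 150 (x) x 200 (y), top face 40 above its origin (under its centre, on the desk). Its +y end faces the far stand.
- far_stand: Fixed dark wooden stand, 150 (x) x 250 (y), top face 40 above its origin (under its centre, on the desk), level with the near stand and square with it, its -y end 62 to 74 mm beyond the near stand's +y end: an open gap down to the desk lies between them.
- level: Brass spirit level, 130 (x) x 26 (y) x 34 (z), 0.3 kg, origin under its centre. It starts lying on the far stand, where the tray must go.
- rest_pad: Fixed flat cork pad, 180 (x) x 110 (y) x 8, origin under its centre. Place of the spirit level. It is at one side of the stands and the reject nest at the other, either way round.
- nest: Fixed red open box, 190 (x) x 130 (y) x 22 high, walls and floor 5 thick, origin under its centre. Nest for the rejects (red band); three fit side by side, lying along its y.
- green1: Walnut fipple block with a green tag band around its middle: square body 56 (x) x 28 (y) x 30 (z) with a round tenon 24 across and 20 long on its +x end, about 60 g. Origin: centre of the square body (15 above what it lies on). Starts lying on the desk beyond the stands. May be absent.
- green2: Walnut fipple block with a green tag band around its middle: square body 56 (x) x 28 (y) x 30 (z) with a round tenon 24 across and 20 long on its +x end, about 60 g. Origin: centre of the square body (15 above what it lies on). Starts lying on the desk beyond the stands. May be absent.
- green3: Walnut fipple block with a green tag band around its middle: square body 56 (x) x 28 (y) x 30 (z) with a round tenon 24 across and 20 long on its +x end, about 60 g. Origin: centre of the square body (15 above what it lies on). Starts lying on the desk beyond the stands. May be absent.
- red1: Walnut fipple block with a red tag band around its middle: square body 56 (x) x 28 (y) x 30 (z) with a round tenon 24 across and 20 long on its +x end, about 60 g. Origin: centre of the square body (15 above what it lies on). Starts lying on the desk beyond the stands. May be absent.
- red2: Walnut fipple block with a red tag band around its middle: square body 56 (x) x 28 (y) x 30 (z) with a round tenon 24 across and 20 long on its +x end, about 60 g. Origin: centre of the square body (15 above what it lies on). Starts lying on the desk beyond the stands. May be absent.
- red3: Walnut fipple block with a red tag band around its middle: square body 56 (x) x 28 (y) x 30 (z) with a round tenon 24 across and 20 long on its +x end, about 60 g. Origin: centre of the square body (15 above what it lies on). Starts lying on the desk beyond the stands. May be absent.
- whistle: Bystander, to be left alone. Nickel whistle with a black mouthpiece, 265 long along x, origin under the middle of its length.
- wax_jar: Bystander, to be left alone. Small jar, 44 across, 50 high, origin under its centre.
- sanding_block: Bystander, to be left alone. Cork sanding block, 70 x 40 x 30, origin under its centre.
- voicing_knife: Bystander, to be left alone. Slim hand tool, 170 long, lying along x.

How it is judged:
By the outcome, as a careful person would: the job done as asked, in the order asked, and still so for the second after the job is handed in, with the robot touching nothing.
Of green1, red1, green2, red2, green3, red3 only 4 to 6 are there at a start; the rules pass over those that are not, and their reading is None.
At some moment in a run one of green1, red1, green2, red2, green3, red3 may be knocked a few centimetres aside while the robot is not near it.
Once in a run the grip may slacken for a moment while it holds something.
It also fails if it takes over 210 s, if anything falls off the work surface, if the arm or the gripper's body presses on something with over 40 N, if the wrist force passes 120 N, or if a joint passes its speed limit or range.

## Working session

There is one attempt and no reset: what is moved stays moved. The work goes in short steps, each a Python script; the robot and the scene stay as the last script left them, time stands still between calls to the robot, and variables do not carry over. Pictures are saved under pics/ and viewed, at most 14 in all, crops included, and the job is handed in when it is done.

```bash
mkdir -p pics; ls; python3 - <<'E'
from rig import manip
import cv2,pickle
for n in ["scene","side"]:
    c=manip.camera(n); cv2.imwrite(f"pics/{n}0.png",cv2.resize(c["image"][:,:,::-1],(800,600),interpolation=cv2.INTER_CUBIC))
    pickle.dump(c,open(n+".pkl","wb")); print(c["fx"],c["cx"],c["cy"],c["cam_to_world"].round(3))
c=manip.camera("wrist");print(c["mount"].round(3),c["fx"],manip.get_ee_rot(),manip.get_position())
E
```

```text
pics
522.8987900302066 276.37657148445356 221.7985163323712 [[ 0.292  0.71  -0.641  1.487]
 [ 0.956 -0.207  0.207 -0.288]
 [ 0.015 -0.673 -0.739  1.02 ]
 [ 0.     0.     0.     1.   ]]
496.65339787477285 284.89288386151543 211.98352787777876 [[ 0.991 -0.103  0.084  0.517]
 [-0.132 -0.712  0.69  -0.983]
 [-0.012 -0.695 -0.719  1.068]
 [ 0.     0.     0.     1.   ]]
[[ 0.    -0.959 -0.285  0.072]
 [ 1.    -0.     0.     0.   ]
 [-0.    -0.285  0.959 -0.121]
 [ 0.     0.     0.     1.   ]] 320.0287586520881 [-2.22080493e+00 -2.22078218e+00  1.38713684e-03] [6.24592446e-01 2.26901287e-05 2.52690412e-01]
```

View pics/scene0.png

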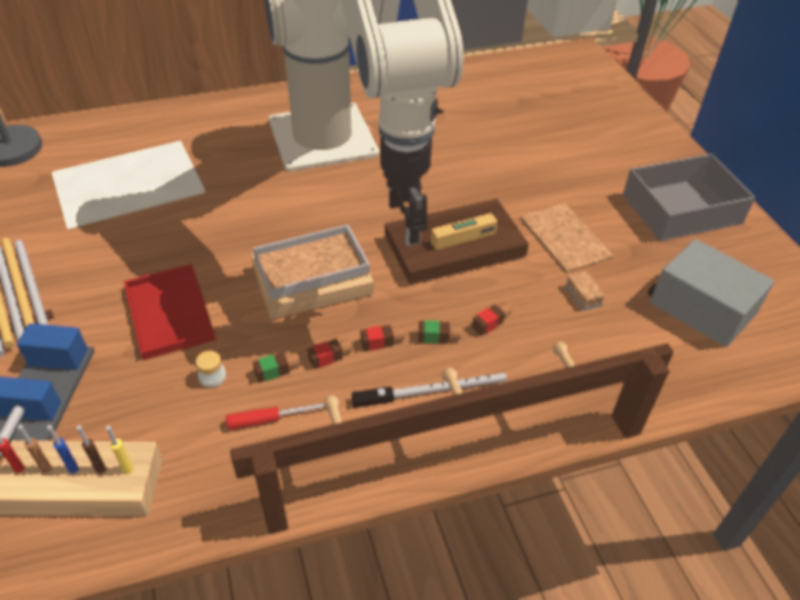

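View pics/side0.png

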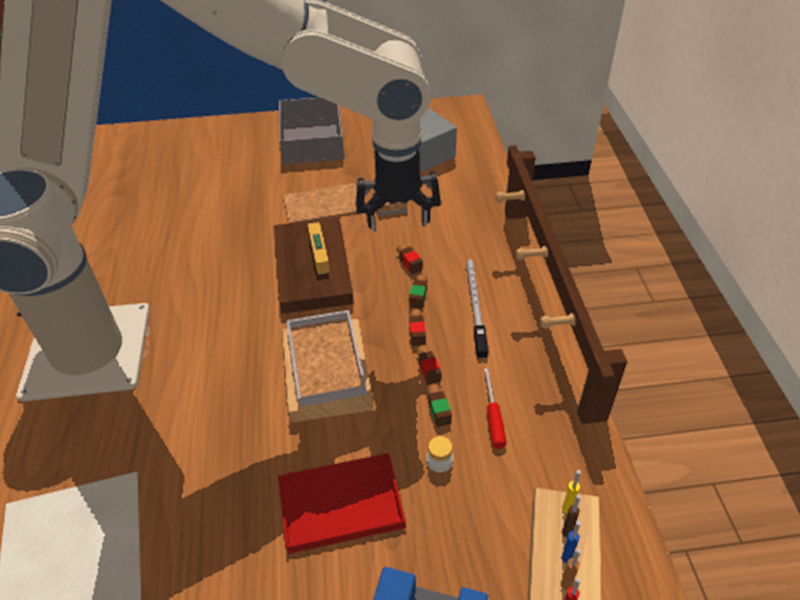

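Scene: five blocks (green at (269,366),(434,331); red at (325,352),(377,337),(489,318)), the tray at (312,265), level on the far stand at (463,231), cork pad right (567,237), nest left (170,310).

```bash
cat > h.py <<'E'
from rig import manip
import numpy as np,cv2,pickle
from scipy.spatial.transform import Rotation as R
def shot(n="wrist"):
    p=manip.get_position();r=manip.get_ee_rot();c=manip.camera(n)
    if n=="wrist":
        T=np.eye(4);T[:3,:3]=R.from_rotvec(r).as_matrix();T[:3,3]=p;c["cam_to_world"]=T@c["mount"]
    return c
def ray(c,uv,z):
    uv=np.atleast_2d(uv).astype(float);T=c["cam_to_world"]
    d=np.c_[(uv[:,0]-c["cx"])/c["fx"],(uv[:,1]-c["cy"])/c["fy"],np.ones(len(uv))]@T[:3,:3].T
    s=(z-T[2,3])/d[:,2];return (T[:3,3]+d*s[:,None])[:,:2]
def proj(c,P):
    T=np.linalg.inv(c["cam_to_world"]);q=np.atleast_2d(P)@T[:3,:3].T+T[:3,3]
    return np.c_[q[:,0]/q[:,2]*c["fx"]+c["cx"],q[:,1]/q[:,2]*c["fy"]+c["cy"]]
def mask(c,col):
    h=cv2.cvtColor(c["image"],cv2.COLOR_RGB2HSV);H,S,V=cv2.split(h)
    if col=="g": m=(H>45)&(H<80)&(S>110)&(V>50)
    else: m=((H<4)|(H>175))&(S>185)&(V>60)
    return m.astype(np.uint8)*255
def save(c,n,pts=None):
    cv2.imwrite(f"pics/{n}.png",cv2.resize(c["image"][:,:,::-1],(800,600),interpolation=cv2.INTER_CUBIC))
def ori(a):  # tool down, tool y (closing) along world direction angle a
    y=np.array([np.cos(a),np.sin(a),0]);z=np.array([0,0,-1.]);x=np.cross(y,z)
    return R.from_matrix(np.c_[x,y,z]).as_rotvec()
E
python3 - <<'E'
from h import *
k=1/1.42857
for n,D in {"scene":{"far.04":[(385,235),(513,203),(527,243),(409,277)],"tray.069":[(253,262),(357,230),(371,268),(265,292)],"pad.008":[(522,215),(571,205),(611,250),(569,270)],"nest.022":[(124,287),(192,266),(214,340),(142,357)],"level.074":[(463,231)]},
 "side":{"far.04":[(277,225),(345,217),(353,293),(280,307)],"near.04":[(371,402),(289,415)],"nest.022":[(278,475),(387,455),(405,520),(287,550)],"pad.008":[(284,194),(355,184)],"level.074":[(315,224),(322,224)]}}.items():
    c=pickle.load(open(n+".pkl","rb"))
    for k2,v in D.items():
        print(n,k2,ray(c,np.array(v)*k,float("0."+k2.split(".")[1])).round(3).tolist())
    for col in "gr":
        N,_,st,ce=cv2.connectedComponentsWithStats(mask(c,col))
        for i in range(1,N):
            if st[i,4]>60: print(n,col,st[i,4],ray(c,ce[i],.025).round(3).tolist())
c=shot();save(c,"w0")
E
```

```text
scene far.04 [[0.424, 0.032], [0.401, 0.314], [0.523, 0.292], [0.549, 0.041]]
scene tray.069 [[0.46, -0.232], [0.426, -0.025], [0.535, -0.028], [0.542, -0.225]]
scene pad.008 [[0.408, 0.337], [0.406, 0.451], [0.558, 0.466], [0.587, 0.359]]
scene nest.022 [[0.409, -0.471], [0.387, -0.343], [0.586, -0.328], [0.59, -0.451]]
scene level.074 [[0.491, 0.168]]
scene g 77 [[0.667, 0.046]]
scene g 109 [[0.668, -0.248]]
scene r 65 [[0.674, 0.154]]
scene r 65 [[0.655, -0.055]]
scene r 236 [[0.768, -0.295]]
scene r 90 [[0.736, -0.657]]
side far.04 [[0.379, 0.288], [0.533, 0.294], [0.532, 0.047], [0.383, 0.029]]
side near.04 [[0.541, -0.23], [0.396, -0.238]]
side nest.022 [[0.374, -0.344], [0.558, -0.331], [0.573, -0.453], [0.387, -0.476]]
side pad.008 [[0.392, 0.445], [0.567, 0.459]]
side level.074 [[0.466, 0.238], [0.481, 0.235]]
side g 73 [[0.667, 0.051]]
side g 113 [[0.661, -0.245]]
side r 81 [[0.662, 0.152]]
side r 73 [[0.649, -0.049]]
side r 101 [[0.657, -0.15]]
side r 277 [[0.753, -0.3]]
side r 4413 [[0.472, -0.41]]
```

View pics/w0.png

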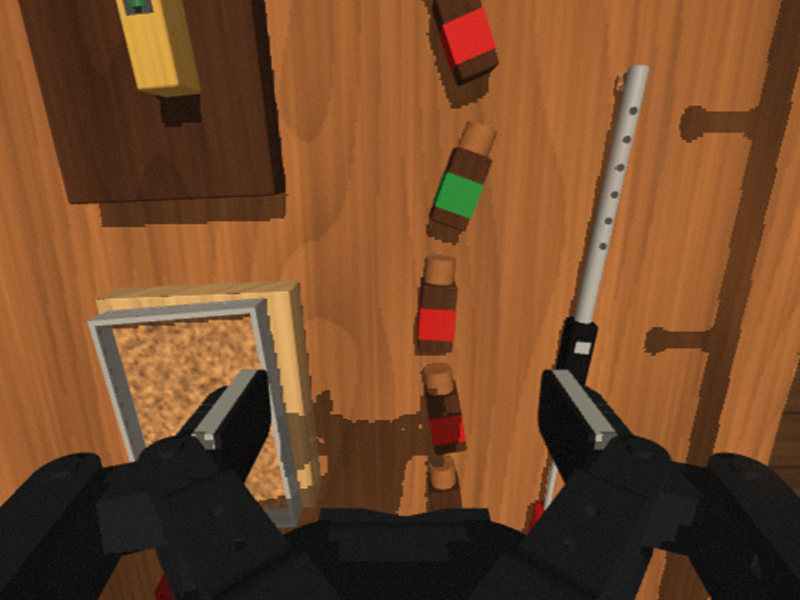

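The wrist view is sharp (image right = +x, up = +y). I'll take three overhead shots for the fixed parts and tray.

```bash
python3 - <<'E'
from h import *
o=manip.get_ee_rot()
for i,p in enumerate([(.5,.27,.36),(.48,.0,.36),(.5,-.36,.36)]):
    manip.move_to(p,o); c=shot(); save(c,f"v{i}"); pickle.dump(c,open(f"v{i}.pkl","wb"))
    for col in "gr":
        N,_,st,ce=cv2.connectedComponentsWithStats(mask(c,col))
        for j in range(1,N):
            if st[j,4]>150: print(i,col,st[j,4],ray(c,ce[j],.03).round(3).tolist())
print(manip.get_time(),manip.get_joint_positions())
E
```

```text
0 g 163 [[0.466, 0.157]]
0 r 340 [[0.666, 0.149]]
0 r 286 [[0.646, -0.054]]
1 g 231 [[0.469, 0.183]]
1 g 531 [[0.661, 0.046]]
1 r 583 [[0.666, 0.149]]
1 r 444 [[0.646, -0.056]]
1 r 189 [[0.661, -0.148]]
1 r 1131 [[0.484, -0.322]]
2 g 452 [[0.665, -0.25]]
2 r 319 [[0.656, -0.163]]
2 r 960 [[0.75, -0.294]]
2 r 10832 [[0.474, -0.394]]
3.95 [-6.40960999e-01  3.09960078e-01  1.54318233e+00 -2.53896641e-04
  1.28921034e+00 -6.42573746e-01]
```

View pics/v0.png

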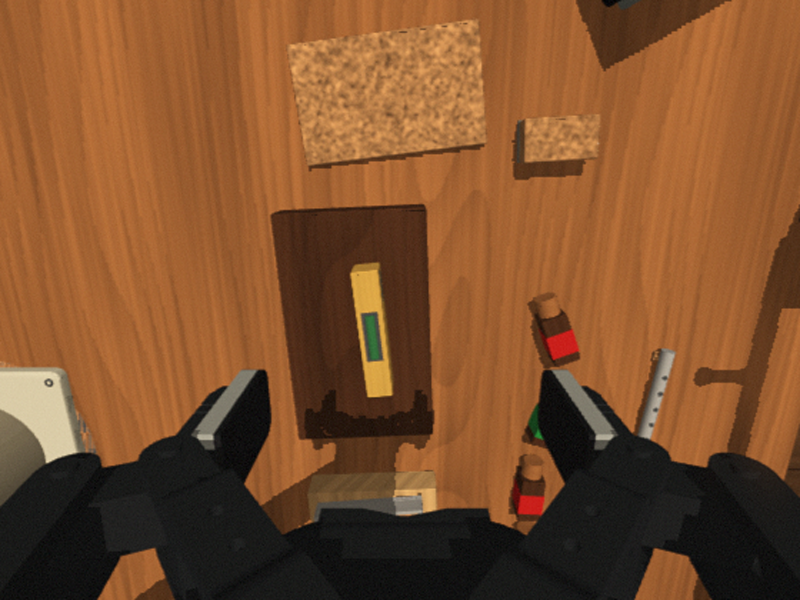

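View pics/v1.png

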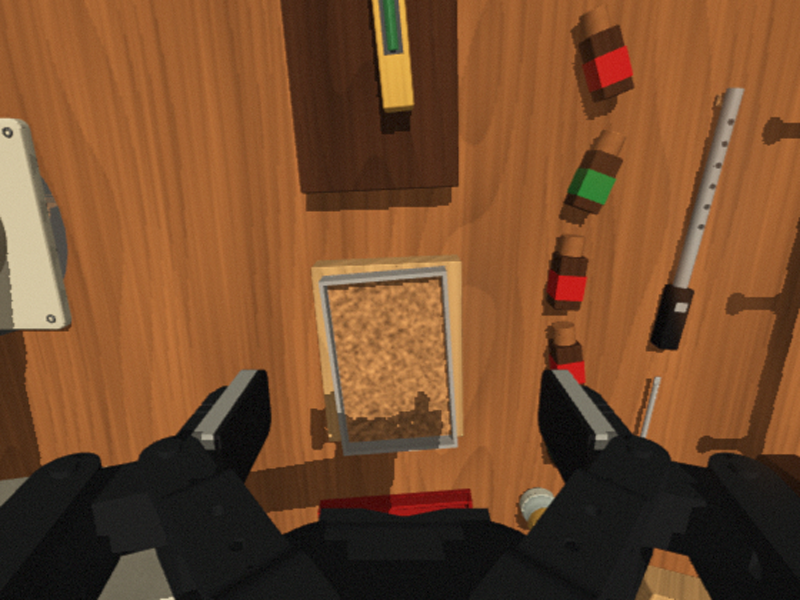

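View pics/v2.png

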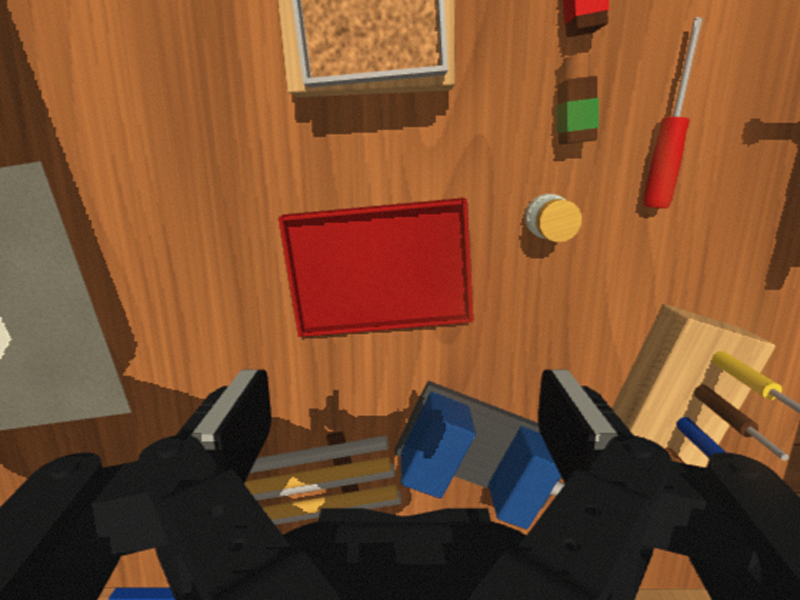

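v0: cork pad corners (289,45)–(485,146), far stand (274,211)–(432,433), level (351,268)–(393,395). v1: tray rim (320,280),(446,267),(456,446),(345,454). v2: nest (280,215)–(473,322).

```bash
python3 - <<'E'
from h import *
k=.7
D=[(0,"pad",.008,[(289,45),(476,20),(485,146),(309,165)]),(0,"far",.04,[(274,211),(424,206),(432,433),(299,438)]),(0,"level",.074,[(352,272),(379,271),(393,395),(367,397)]),
(1,"farnear",.04,[(302,191),(457,186)]),(1,"tray",.069,[(320,280),(446,267),(456,446),(345,454)]),(1,"nearR",.04,[(461,262),(462,434),(313,275)]),(2,"nest",.022,[(280,215),(466,199),(473,322),(299,337)]),(2,"trayb",.069,[(305,86),(446,73)]),(2,"nearb",.04,[(291,93),(452,87)])]
for i,n,z,p in D:
    c=pickle.load(open(f"v{i}.pkl","rb"));q=ray(c,np.array(p)*k,z)
    d=[np.degrees(np.arctan2(*(q[(j+1)%len(q)]-q[j])[::-1])).round(1) for j in range(len(q))]
    L=[np.linalg.norm(q[(j+1)%len(q)]-q[j]).round(4) for j in range(len(q))]
    print(n,q.round(4).tolist(),"mean",q.mean(0).round(4),d,L)
c=pickle.load(open("v1.pkl","rb"));print(c["cy"],proj(c,[[.48,0,.03]])/k)
E
```

```text
pad [[0.3937, 0.4398], [0.5664, 0.4602], [0.5802, 0.3503], [0.4059, 0.3324]] mean [0.4865 0.3957] [np.float64(6.7), np.float64(-82.9), np.float64(-174.1), np.float64(96.5)] [np.float64(0.1739), np.float64(0.1108), np.float64(0.1752), np.float64(0.1081)]
far [[0.3763, 0.2906], [0.5195, 0.2953], [0.5313, 0.0472], [0.3837, 0.0408]] mean [0.4527 0.1685] [np.float64(1.9), np.float64(-87.3), np.float64(-177.5), np.float64(91.7)] [np.float64(0.1432), np.float64(0.2484), np.float64(0.1477), np.float64(0.2499)]
level [[0.4529, 0.2392], [0.4776, 0.2401], [0.4894, 0.1133], [0.4636, 0.111]] mean [0.4709 0.1759] [np.float64(2.2), np.float64(-84.7), np.float64(-175.1), np.float64(94.8)] [np.float64(0.0247), np.float64(0.1274), np.float64(0.026), np.float64(0.1286)]
farnear [[0.3845, 0.0407], [0.5306, 0.0452]] mean [0.4575 0.043 ] [np.float64(1.8), np.float64(-178.2)] [np.float64(0.1463), np.float64(0.1463)]
tray [[0.4024, -0.0385], [0.5196, -0.0261], [0.535, -0.2179], [0.4187, -0.2276]] mean [ 0.4689 -0.1275] [np.float64(6.0), np.float64(-85.4), np.float64(-175.2), np.float64(94.9)] [np.float64(0.
[... 168 characters left out ...]
7), np.float64(130.4), np.float64(5.1)] [np.float64(0.1951), np.float64(0.2387), np.float64(0.1474)]
nest [[0.3771, -0.3433], [0.5619, -0.3274], [0.5745, -0.4566], [0.3876, -0.474]] mean [ 0.4753 -0.4003] [np.float64(4.9), np.float64(-84.4), np.float64(-174.7), np.float64(94.6)] [np.float64(0.1855), np.float64(0.1298), np.float64(0.1877), np.float64(0.1311)]
trayb [[0.4185, -0.2313], [0.5351, -0.2213]] mean [ 0.4768 -0.2263] [np.float64(4.9), np.float64(-175.1)] [np.float64(0.117), np.float64(0.117)]
nearb [[0.3999, -0.2331], [0.5432, -0.228]] mean [ 0.4715 -0.2306] [np.float64(2.0), np.float64(-178.0)] [np.float64(0.1434), np.float64(0.1434)]
204.44926445865693 [[403.25439662 232.19512237]]
```

```bash
cat >> h.py <<'E'
def say(*a): print(*a,"t=%.1f"%manip.get_time())
def grab(x,y,a,z,w,op=.06,f=60,up=.15):
    """descend, close to about w, lift; True when held"""
    manip.command_gripper(op,f); manip.move_to([x,y,up],ori(a)); manip.servo_line([x,y,z],rate=.15)
    manip.command_gripper(max(w-.02,0),f); manip.hold(.15); manip.servo_line([x,y,up],rate=.15)
    ww=manip.get_width(); say("grab w=%.4f"%ww, manip.get_grip_force()); return ww>w-.005
def put(x,y,a,z,w,op,up=.15,turn=True):
    """carry over, lower, release, retreat"""
    manip.move_to([x,y,up],ori(a)) if turn else manip.servo_line([x,y,up],ori(a),rate=.25)
    if manip.get_width()<w-.005: say("LOST before lowering"); return False
    manip.servo_line([x,y,z],rate=.12); manip.hold(.2)
    ok=manip.get_width()>w-.005; say("put w=%.4f"%manip.get_width(),manip.get_contact_force().round(1))
    manip.command_gripper(op); manip.servo_line([x,y,up],rate=.2); return ok
E
python3 - <<'E'
from h import *
r=np.radians
if grab(.4715,.1755,r(5),.068,.026,op=.06,f=80,up=.16):
    print(put(.4865,.3957,r(96.3),.038,.026,.05,up=.16))
    print(manip.get_joint_positions().round(2))
manip.move_to([.5,.30,.36],ori(0));c=shot();save(c,"lv");print(c["image"].shape)
E
```

```text
grab w=0.0249 78.57953310012817 t=8.5
put w=0.0249 [ 0.3  0.5 -2.4] t=11.0
True
[ 0.66  0.54  1.69  0.    0.92 -1.02]
(420, 560, 3)
```

View pics/lv.png

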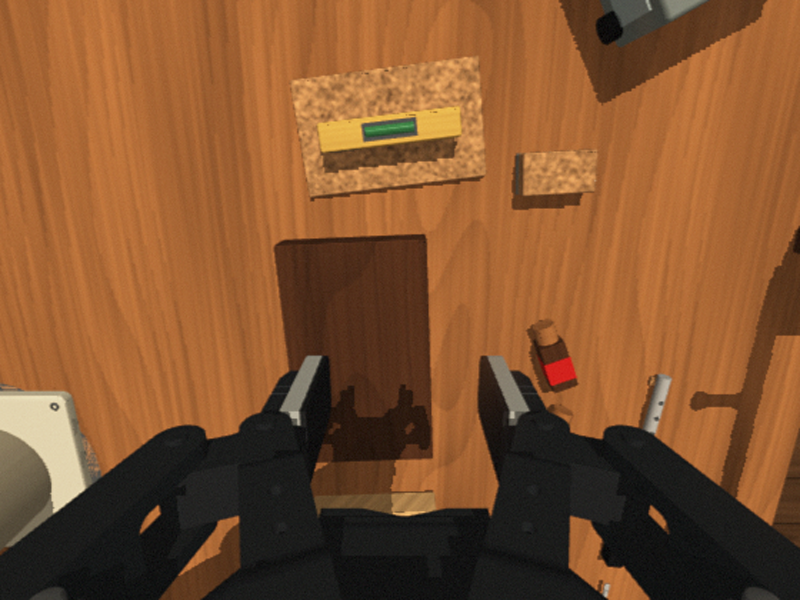

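Level lies squarely on the pad. Now the blocks; first one with a checked close look.

```bash
cat >> h.py <<'E'
def look(x,y,col,name=None,z=.20,zt=.030):
    """hover near (x,y), measure the band: centre, closing angle (near 0)"""
    manip.move_to([x,y-.02,z],ori(0)); manip.hold(.1); c=shot()
    if name: save(c,name)
    best=None
    for k in cv2.findContours(mask(c,col),cv2.RETR_EXTERNAL,cv2.CHAIN_APPROX_NONE)[0]:
        if cv2.contourArea(k)<200: continue
        q=ray(c,k[:,0,:],zt)*1000
        (cx,cy),(w,h),a=cv2.minAreaRect(q.astype(np.float32)); a=(a+45)%90-45
        d=np.hypot(cx/1000-x,cy/1000-y)
        if (best is None or d<best[0]) and max(w,h)<50: best=(d,cx/1000,cy/1000,np.radians(a),w,h)
    say("look",col,None if best is None else np.round(best,4)); return best
E
python3 - <<'E'
from h import *
look(.666,.149,"r","b1")
E
```

```text
look r [2.20000e-03 6.68200e-01 1.49200e-01 3.90100e-01 2.87473e+01 2.66722e+01] t=14.8
```

View pics/b1.png

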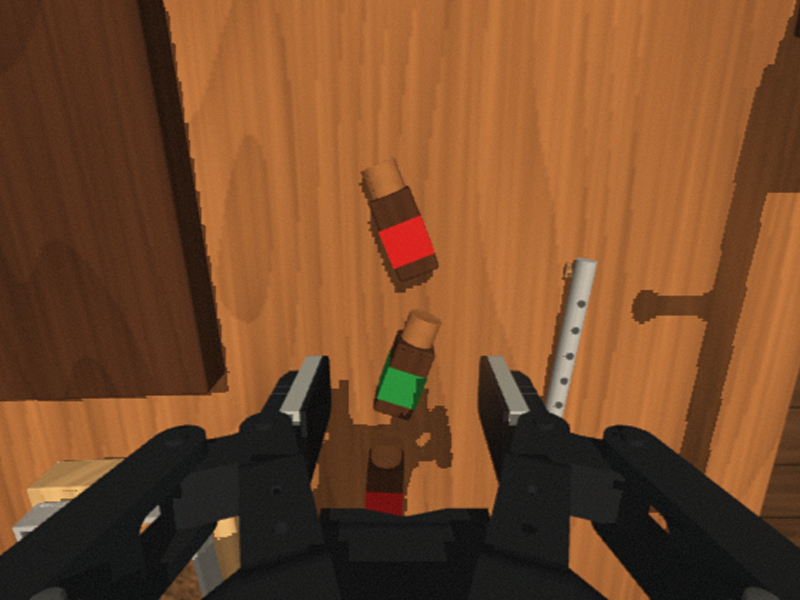

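Close view: red block, tenon at (382,178), band (408,243), 22° – agrees with the measurement. Sorting reds first.

```bash
cat > sort.py <<'E'
from h import *
import sys
def frame(c,deg,p): a=np.radians(deg); return np.array(c)+np.array([[np.cos(a),-np.sin(a)],[np.sin(a),np.cos(a)]])@np.array(p)
NEST=((.4753,-.4003),5.0); TRAY=((.470,-.1285),5.0)
def job(x,y,col,slot,w=.028):
    for _ in range(2):
        b=look(x,y,col)
        if b is None or b[0]>.06: return False
        if grab(b[1],b[2],b[3],.028,w,op=.06,f=60): break
        x,y=b[1:3]
    else: return False
    F,z=(NEST,.035) if col=="r" else (TRAY,.082)
    q=frame(*F,slot)
    return put(q[0],q[1],np.radians(F[1]),z,w,.038 if col=="r" else .045)
E
python3 - <<'E'
from sort import *
for j in [(.666,.149,"r",(50,-10)),(.646,-.055,"r",(-50,-10)),(.657,-.150,"r",(0,-10))]:
    j=(*j[:3],np.array(j[3])/1000)
    if not job(*j): print("FAIL",j); break
else:
    q=NEST[0]; manip.move_to([q[0],q[1]-.0,.30],ori(0)); c=shot(); save(c,"n1")
E
```

```text
look r [2.30000e-03 6.68300e-01 1.49100e-01 3.76400e-01 2.86408e+01 2.65792e+01] t=15.2
grab w=0.0265 59.218679666519165 t=18.4
put w=0.0268 [-0.4 -0.3 -0.3] t=21.7
look r [ 5.30000e-03  6.50800e-01 -5.73000e-02 -5.92000e-02  2.64538e+01
  2.85917e+01] t=24.2
grab w=0.0269 59.18390393257141 t=27.4
put w=0.0270 [ 0.1 -0.3 -0.9] t=30.2
look r [ 0.0353  0.6538 -0.1851  0.1378 28.463  26.3892] t=32.6
grab w=0.0268 59.43134844303131 t=35.8
put w=0.0269 [-0.7  0.1 -1.1] t=38.2
```

View pics/n1.png

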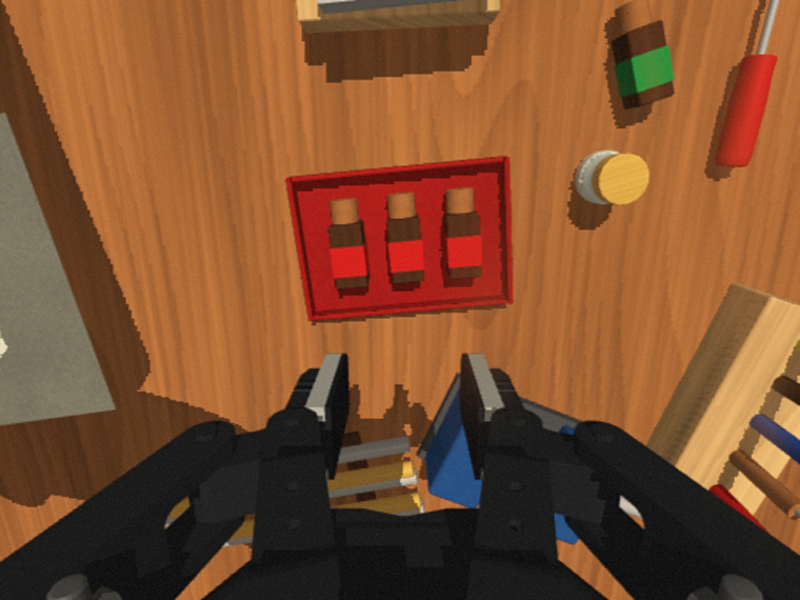

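```bash
python3 - <<'E'
from sort import *
for j in [(.665,-.250,"g",(0,-54)),(.661,.046,"g",(0,34))]:
    j=(*j[:3],np.array(j[3])/1000)
    if not job(*j): print("FAIL",j); break
manip.move_to([.47,-.05,.36],ori(0)); c=shot(); save(c,"t1"); pickle.dump(c,open("t1.pkl","wb"))
E
```

```text
look g [ 1.29000e-02  6.67200e-01 -2.62700e-01  3.29900e-01  2.86655e+01
  2.68334e+01] t=41.0
grab w=0.0270 59.3447345495224 t=44.2
put w=0.0266 [-0.2  0.  -0.8] t=46.0
look g [ 4.40000e-03  6.65000e-01  4.42000e-02 -3.39900e-01  2.62668e+01
  2.88170e+01] t=48.1
grab w=0.0270 59.18899118900299 t=51.3
put w=0.0272 [-0.2  0.2 -1.4] t=53.2
```

View pics/t1.png

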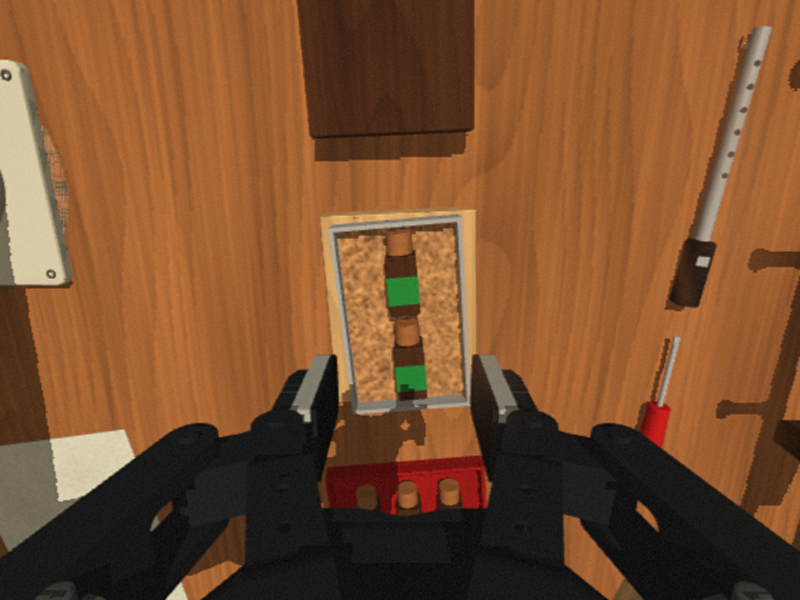

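Nest has three reds side by side; the tray holds both greens on its floor. Now a numeric tray-rim/stand detector tested on that picture.

```bash
cat >> h.py <<'E'
FC=np.array([.4535,.168]);A=np.radians(2.2);V=np.array([np.cos(A),np.sin(A)]);U=np.array([-np.sin(A),np.cos(A)])
def P(l,s,z): q=FC+l*V+s*U; return [q[0],q[1],z]
def tray(c):
    h=cv2.cvtColor(c["image"],cv2.COLOR_RGB2HSV); m=((h[...,1]<60)&(h[...,2]>75)).astype(np.uint8)*255
    out=[]
    for k in cv2.findContours(m,cv2.RETR_EXTERNAL,cv2.CHAIN_APPROX_NONE)[0]:
        if len(k)<60: continue
        q=ray(c,k[:,0,:],.069)*1000; (cx,cy),(w,g),a=cv2.minAreaRect(q.astype(np.float32))
        if 85<min(w,g)<140 and 150<max(w,g)<215: 
            d=np.array([cx,cy])/1000-FC; out.append(np.round([cx,cy,w,g,(a+45)%90-45,1000*d@V,1000*d@U],1))
    return out
E
python3 - <<'E'
from h import *
print(tray(pickle.load(open("t1.pkl","rb"))),tray(pickle.load(open("v1.pkl","rb"))))
E
```

```text
[array([ 468.3, -127.8,  119.7,  191.8,    5. ,    3.4, -296.2])] [array([ 467.7, -126.6,  119. ,  194.5,    5. ,    2.9, -295. ])]
```

```bash
python3 - <<'E'
from h import *
manip.command_gripper(.085)
o=ori(A+np.pi/2)
manip.move_to(P(.13,-.296,.15),o); manip.servo_line(P(.13,-.296,.067),rate=.15)
print(manip.get_position().round(4),manip.get_joint_positions().round(2))
f0=manip.get_contact_force()
for l in [.085,.080,.076,.0735,.071]:
    manip.servo_line(P(l,-.296,.067),rate=.04); print(l,(manip.get_contact_force()-f0).round(1))
manip.servo_line(P(.11,-.296,.067),rate=.15);manip.servo_line(P(.11,-.296,.2),rate=.2)
manip.move_to([.47,-.05,.36],ori(0)); c=shot(); print(tray(c)); say("")
E
```

```text
[ 0.5953 -0.1229  0.0676] [-0.22  0.65  1.76 -0.    0.73 -1.83]
0.085 [-0.3  0.2 -1.5]
0.08 [ 0.2  0.3 -1.2]
0.076 [-0.5 -0.6 -1.1]
0.0735 [ 2.  -0.5 -1.3]
0.071 [ 2.5 -2.4 -0.9]
[array([ 464.1, -127.1,  118.7,  191.9,    3.7,   -0.7, -295.3])]
 t=62.6
```

```bash
python3 - <<'E'
from h import *
o=ori(A); z=.067
manip.move_to(P(.001,-.45,.2),o); manip.servo_line(P(.001,-.45,z),rate=.15)
print(manip.get_width(),manip.get_position().round(4)); f0=manip.get_contact_force()
for s in [-.395,-.37,-.34,-.31,-.28,-.25,-.22,-.19,-.16,-.135,-.118]:
    manip.servo_line(P(.001,s,z),rate=.06); f=manip.get_contact_force()-f0; print(s,f.round(1))
    if np.abs(f).max()>15: print("STOP"); break
manip.servo_line(P(.001,s-.03,z),rate=.1);manip.servo_line(P(.001,s-.03,.2),rate=.2)
manip.move_to([.46,.14,.36],ori(0)); c=shot(); print(tray(c)); save(c,"p1"); say("")
E
```

```text
0.08516727880524423 [ 0.4725 -0.2818  0.0678]
-0.395 [-0.8  0.1 -0.9]
-0.37 [-1.6  0.7 -1.1]
-0.34 [-1.5  1.  -0.5]
-0.31 [-1.2  1.  -1. ]
-0.28 [-1.7  0.9 -2. ]
-0.25 [-1.   1.9 -1. ]
-0.22 [-1.6  1.5 -0.9]
-0.19 [-0.8  1.2 -0.7]
-0.16 [-1.3  0.6 -0.2]
-0.135 [-1.6  1.4 -1.9]
-0.118 [-1.3  0.2 -0.4]
[array([456.7, 155.7, 119.5, 190.1,   2.2,   2.8, -12.5])]
 t=74.1
```

View pics/p1.png

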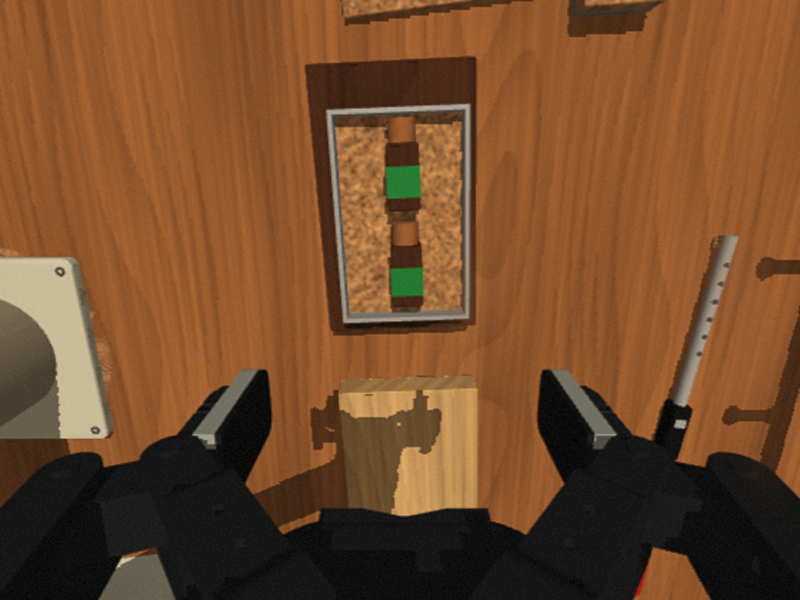

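```bash
python3 - <<'E'
from h import *
c=shot()
for p,z in [((307,66),.04),((475,58),.04),((328,111),.069),((469,105),.069),((475,320),.04),((470,320),.069),((332,330),.04)]:
    d=ray(c,np.array(p)*.7,z)[0]-FC; print(p,z,(1000*d@V).round(1),(1000*d@U).round(1))
E
```

```text
(307, 66) 0.04 -75.0 120.8
(475, 58) 0.04 71.5 121.4
(328, 111) 0.069 -55.3 80.8
(469, 105) 0.069 62.5 80.9
(475, 320) 0.04 72.8 -120.5
(470, 320) 0.069 63.8 -109.6
(332, 330) 0.04 -73.8 -126.0
```

Tray is square on the dark stand, both greens inside; it sits ~4 mm right and ~10 mm short of centre. Small centring nudges.

```bash
python3 - <<'E'
from h import *
z=.067
o=ori(A+np.pi/2)
manip.move_to(P(.13,-.0125,.18),o); manip.servo_line(P(.13,-.0125,z),rate=.15)
manip.servo_line(P(.08,-.0125,z),rate=.08); manip.servo_line(P(.0700,-.0125,z),rate=.03)
print(manip.get_contact_force().round(1))
manip.servo_line(P(.11,-.0125,z),rate=.1);manip.servo_line(P(.11,-.0125,.2),rate=.2)
o=ori(A); l=-.001
manip.move_to(P(l,-.16,.2),o); manip.servo_line(P(l,-.16,z),rate=.15)
manip.servo_line(P(l,-.125,z),rate=.08); manip.servo_line(P(l,-.108,z),rate=.04); print(manip.get_contact_force().round(1))
manip.servo_line(P(l,-.14,z),rate=.1);manip.servo_line(P(l,-.14,.2),rate=.2)
manip.move_to([.46,.14,.36],ori(0)); c=shot(); print(tray(c))
manip.move_to([.40,-.05,.40],ori(0));c=shot("scene");save(c,"s1"); say("")
E
```

```text
[ 1.8  1.3 -0.4]
[0.4 0.1 0.3]
[array([452.9, 165.5, 119.1, 189.8,   2.2,  -0.7,  -2.4])]
 t=85.5
```

View pics/s1.png

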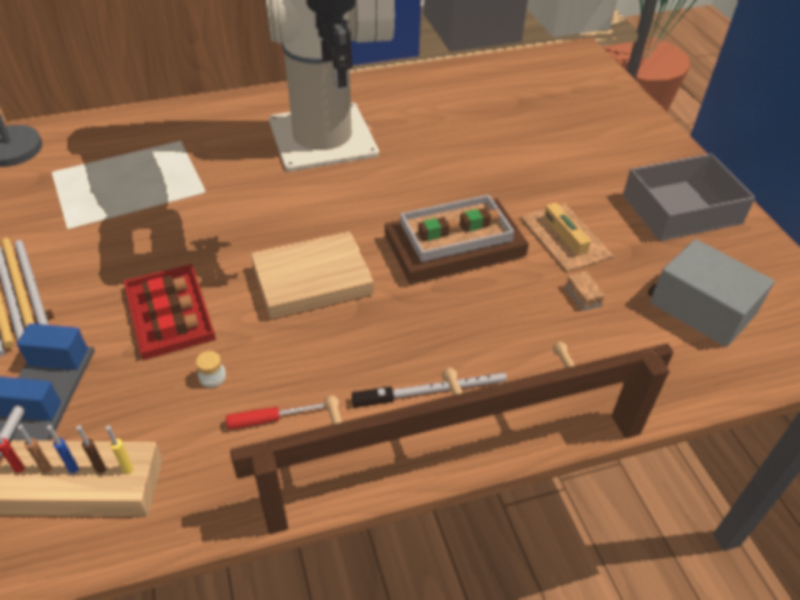

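The tray with two greens is on the dark stand at (455,232), three reds are in the nest (168,308), and the level is on the pad (568,230). The bystanders are unmoved, so I'm handing in.

```bash
python3 -c "
from rig import manip
print(manip.sign_off())"
```

```text
the job is handed in; nothing more can be done
None
```

The job is handed in at about 86 s of the 210 s allowed: level on the cork pad, three reds side by side in the nest, both greens in the tray, and the tray slid square and centred onto the dark stand; `sign_off()` returned no verdict.

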